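# Drive a stuck bushing out of a knock-out stand at the jeweller's bench

## Task

Take the green-handled drift out of the wooden rack, put its steel rod into the bore of the grey metal knock-out stand and push the brass bushing down until it drops out of the bore into the tray beneath. Push the drift fully home, so that its brass collar rests on the stand, and leave it standing there; leave the wooden-handled burnisher in its place in the rack.

Things in the scene. Friction and masses are not known exactly. Their poses are not given: they have to be found in the camera images.
- drift: Tool to use, upright in one of 2 holes (110 mm apart) of a wooden rack, rack top 70 mm up. Steel rod 14 mm across, 60 long, flat end; brass collar 56 mm across, 8 thick, resting on the rack; straight round bright green handle 28 mm across, 80 long. 0.2 kg. Origin: centre of the rod's bottom end; z up the tool: collar underside at 60, handle from 68 to 148 mm.
- burnisher: Not to be used: stands in the rack's other hole. Same brass collar and handle size, but the handle is dark wood with a rounded ball-like top (at z = 160 mm, 170 above the bench), and the rod is thin and pointed. Origin: on its axis, 60 mm below the collar's underside; z up the tool.
- stand: Fixed: grey metal plate 100 x 110, 45 mm thick, top 115 mm above the bench, on side walls (+y, -y) over a tray (floor 4 mm up, 12 mm lips). Vertical bore 36 mm wide, flared 4 mm at the mouth, through its middle (115 to 70 mm up). Spring catches in it hold the bushing, yield to 5 to 15 N and drag on it until it is through. Origin: centre of the underside, on the bore's axis; z up.
- bushing: Brass bushing in the stand's bore: 33 mm across, 24 long, lower 7 mm tapered to 25 mm, flat top with an 8 mm dark centre mark, about 0.09 kg. At first its top is about 18 mm below the bore's mouth; it drops free once its top is pushed about 50 mm below the mouth. Origin: centre of its tapered lower end; z to its flat top.

How it is judged:
By the outcome, as a careful person would: the job done as asked, in the order asked, and still so for the second after the job is handed in, with the robot touching nothing.
It also fails if it takes over 48 s, if anything falls off the work surface, if the arm or the gripper's body presses on something with over 40 N, if the wrist force passes 120 N, or if a joint passes its speed limit or range.

## Robot

A 7-joint arm with a two-finger parallel gripper is mounted at the origin on the work surface. World frame = base frame: x ahead of the robot, y to its left, z up, the work surface at z = 0. Lengths are in m, angles in rad, forces in N, time in s.
With the tool pointing down it reaches from about 0.425 to 0.875 m from the base axis. Payload 4.7 kg.
Tool frame: the origin (TCP) lies midway between the tips of the shut fingers; the grasp point (between the pads) lies ctrl.grasp_offset behind it (ctrl.grasp_offset is the distance from the TCP to the grasp point, in m); z points along the fingers, y is the line along which they close (so a half turn about z gives the same grasp; the last joint's range is limited). The gripper opens to 87 mm and grips with 3 to 60 N. Pads are 19 mm wide; open, the fingers measure 117 mm over their backs; the gripper's body (75 mm by 190 mm) begins 51 mm behind the grasp point.
Start: joints at [1.354, 0.321, -0.07, 1.45, 0.023, 1.371, -0.057], TCP at [0.149, -0.633, 0.223] pointing down, gripper open.
Joint ranges: [-2.86, 2.86], [-0.3, 2.09], [-1.38, 1.24], [0.06, 2.45], [-1.56, 4.7], [0.09, 2.05], [-2.69, 2.69]. Speed limits (rad/s): [2.57, 2.57, 3.14, 3.14, 3.14, 3.14, 3.14].

## Interface

Orientations are given as a rotation vector (axis times angle).
In Python, from bench import ctrl gives the robot as it stands. The module is installed in compiled form; this text tells all that it offers.
- The arm moves only by the tool jog_arm, never from a script. Its argument "moves" is one flat list of numbers, 7 for each row, row after row: the shift along the tool's x, y, z in units of 30 cm (1.0 is 30 cm), then the turn, a rotation vector about the tool's x, y, z in units of 60 degrees (1.0 is 60 degrees), then the gripper's target within -1 to 1 (fully open at 1, half-way at 0, shut at -1). In form: [x, y, z, wx, wy, wz, fingers, x, y, z, wx, wy, wz, fingers, ...]. A call has exactly 8 rows; each row is the pose to reach, as a shift and turn from the pose commanded when the call began, along the tool's axes at that moment; what a row does not reach only later rows make up. A row lasts 1/8 s, in which the tool goes at most 62.5 mm and 10.7 degrees, less where a joint would pass 70% of its speed; a pose out of reach is approached as far as the arm can. A call with a number of a shift or a turn outside -1 to 1 is refused whole. A call with a gripper value outside its range is refused whole. The fingers move at their own pace and stop on an object; "newtons" is the grip in N (left out, the last holds). Time passes only in rows, so rows that repeat a pose let the fingers close, or fill a call up. It gives the time, the measured TCP pose, the force, the opening and the grip force at its end, in the units of the state.
- ctrl.get_state(): the state, without advancing time (a new reading comes with each control period).
- ctrl.get_image(name): name is "side" or "top"; returns a dict with "pixels" (420x560x3 uint8, red, green, blue), "fx", "fy", "cx", "cy" (pixels), "xyz" and "rotation" of the camera in the world. Camera axes: x right, y up, looking along -z (the intrinsics and any distortion apply to the point x, -y, -z); pixel columns grow to the right and rows downward; lengths in m; the calibration is good to about 2 mm. A picture is of the moment at which its call begins. There is no depth.
- ctrl.close_job(): hands the job in; it is judged then, once.
The state is a dict: "time": time; "joint_positions": joint angles; "qd": joint speeds; "joint_torque": joint torques, N m; "position": TCP position; "tool_rot": TCP orientation; "ft_force": force on the tool from outside, world axes, zero at the start; "torque": the same for the moment, N m; "grip_width": opening from 0.0 (shut) to 1.0 (fully open); "grip_force": force on a finger pad.
Only numpy, scipy, OpenCV 4.12 (cv2) and the standard library are available. Lean on these libraries where they do the work, as an engineer would, in place of code of your own. Each camera call takes 0.05 s, during which the arm holds its last target. There are 200 camera calls.

## Working session

There is one attempt and no reset: what is moved stays moved. The work goes in short steps, Python scripts to look and compute and a tool call to move; the robot and the scene stay as the last step left them, time stands still between calls to the robot, and variables do not carry over. Pictures are saved under pics/ and viewed, at most 10 in all, crops included, and the job is handed in when it is done.

Besides the shell and the picture viewer there is one more tool, called after "Emit:" in YAML: its name, and indented under it one key for each argument. jog_arm: Moves the arm, as the interface text tells. Its arguments: {"type":"object","properties":{"moves":{"type":"array"},"newtons":{"type":"number"}},"required":["moves"]}

```bash
mkdir -p pics; cat > h.py <<'E'
import numpy as np, cv2
from bench import ctrl
from scipy.spatial.transform import Rotation as R
def shot(n,f=None):
    im=ctrl.get_image(n)
    if f: cv2.imwrite('pics/'+f,im['pixels'][:,:,::-1])
    return im
def ray(im,u,v):
    d=np.array([(u-im['cx'])/im['fx'],-(v-im['cy'])/im['fy'],-1.])
    Rm=np.array(im['rotation']); 
    if Rm.shape!=(3,3): Rm=R.from_rotvec(Rm).as_matrix()
    return np.array(im['xyz']),Rm@d
def plane(im,u,v,z):
    o,d=ray(im,u,v); return o+d*(z-o[2])/d[2]
def proj(im,p):
    Rm=np.array(im['rotation'])
    if Rm.shape!=(3,3): Rm=R.from_rotvec(Rm).as_matrix()
    c=Rm.T@(np.array(p)-im['xyz']); return im['cx']+im['fx']*c[0]/-c[2], im['cy']-im['fy']*c[1]/-c[2]
E
python3 - <<'E'
from h import *
for n in('side','top'):
    im=shot(n,n+'0.png'); print({k:v for k,v in im.items() if k!='pixels'})
print(ctrl.get_state(),ctrl.grasp_offset)
E
```

```text
{'fx': 393.23269241850664, 'fy': 393.23269241850664, 'cx': 284.68987147972416, 'cy': 215.9141793033827, 'xyz': array([ 0.49065407, -0.44725217,  0.51653144]), 'rotation': array([ 0.84725405, -0.0376568 , -0.03191149])}
{'fx': 419.50631380441, 'fy': 419.50631380441, 'cx': 279.8136655030278, 'cy': 206.0556054745148, 'xyz': array([0.42145593, 0.0280986 , 0.84879707]), 'rotation': array([ 0.15010893, -0.09551601, -1.59033899])}
{'time': 0.1, 'joint_positions': array([ 1.35409062,  0.32178831, -0.07006083,  1.4515812 ,  0.02262758,
        1.37079464, -0.0568935 ]), 'qd': array([ 1.00285471e-04, -1.43564112e-03,  2.95576561e-04, -2.27541921e-03,
        1.80531562e-06,  1.00564199e-04,  1.19510343e-03]), 'joint_torque': array([-8.88548529e-04, -4.92572844e+01, -4.06174343e-01, -3.13396990e+01,
       -6.41976041e-02,  3.95267573e-02,  6.97266364e-05]), 'position': array([ 0.1485073 , -0.632286  ,  0.22153094]), 'tool_rot': array([-3.11895064e+00, -3.61570369e-01,  5.22277538e-04]), 'ft_force': array([-1.0589172 , -0.17236149,  0.1939199 ]), 'torque': array([-0.02694889, -0.02792232,  0.04682999]), 'grip_force': 0.0, 'grip_width': 1.0017407292450689} 0.0187
```

View pics/side0.png

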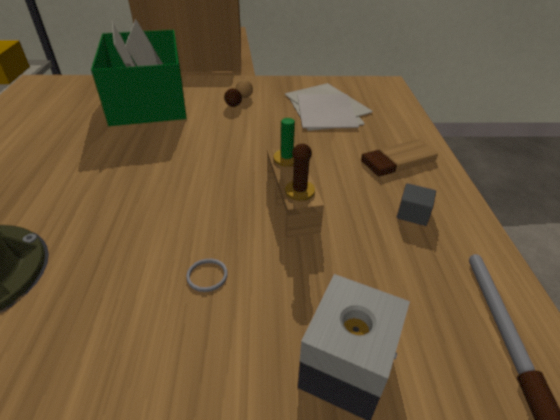

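View pics/top0.png

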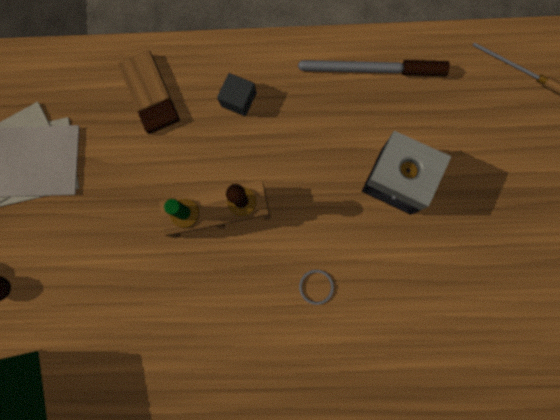

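The side view shows the green drift handle at about (288,138), the burnisher ball at (302,152), and the bore mouth at (357,320). In the top view the drift's handle top is at about (173,207), the burnisher's ball at (236,194), and the bore at (410,170).

```bash
python3 - <<'E'
from h import *
S=shot('side');T=shot('top')
def green(im,box):
    h=cv2.cvtColor(im['pixels'],cv2.COLOR_RGB2HSV); m=cv2.inRange(h,(50,130,50),(85,255,255))
    k=np.zeros_like(m);x0,y0,x1,y1=box;k[y0:y1,x0:x1]=m[y0:y1,x0:x1];return k
def brass(im,box):
    h=cv2.cvtColor(im['pixels'],cv2.COLOR_RGB2HSV); m=cv2.inRange(h,(18,170,60),(32,255,255))
    k=np.zeros_like(m);x0,y0,x1,y1=box;k[y0:y1,x0:x1]=m[y0:y1,x0:x1];return k
for n,im,b in(('S',S,(260,105,310,175)),('T',T,(150,185,215,240))):
    ys,xs=np.nonzero(green(im,b)); print(n,'green',len(xs),xs.min(),xs.max(),ys.min(),ys.max(),xs.mean(),ys.mean())
    ys,xs=np.nonzero(brass(im,b)); print(n,'brass',len(xs),xs.min() if len(xs) else 0,xs.max()if len(xs) else 0,xs.mean(),ys.mean())
# bore, coarse
def big(im,b,f):
    x0,y0,x1,y1=b; return cv2.resize(im['pixels'][y0:y1,x0:x1,::-1],None,fx=f,fy=f,interpolation=cv2.INTER_CUBIC)
a=big(T,(150,180,220,240),5);c=big(T,(360,125,460,215),4)
d=big(S,(260,105,330,205),3);e=big(S,(300,270,410,415),3)
def pad(i,w,h):
    o=np.zeros((h,w,3),np.uint8);o[:i.shape[0],:i.shape[1]]=i[:h,:w];return o
top=np.hstack([pad(a,390,300),pad(cv2.convertScaleAbs(c[:300],alpha=1),400,300)])
bot=np.hstack([pad(d,390,300),pad(e[:300],400,300)])
cv2.imwrite('pics/c1.png',np.vstack([top,bot]))
for p in[(0.4,0.3,0.158)]: print(proj(T,p),proj(S,p))
print('stand',plane(T,410,170,.115),plane(S,357,319,.115))
print('drift top',plane(T,173,207,.158),plane(S,288,122,.158))
print('burn top',plane(T,236,194,.158),plane(S,302,152,.158))
E
```

```text
S green 349 281 293 119 158 285.91977077363896 137.11174785100286
S brass 175 274 292 281.7885714285714 159.77714285714285
T green 159 165 178 199 213 171.22641509433961 206.1509433962264
T brass 296 166 214 186.07432432432432 214.78716216216216
(np.float64(129.6289216455118), np.float64(288.52046010578556)) (np.float64(220.05801711634138), np.float64(104.54029939203731))
stand [ 0.59587226 -0.18013331  0.115     ] [ 0.59700125 -0.1806381   0.115     ]
drift top [0.53343807 0.23084571 0.158     ] [0.5334669 0.2265295 0.158    ]
burn top [0.55279578 0.12427495 0.158     ] [0.55197775 0.12128548 0.158     ]
```

View pics/c1.png

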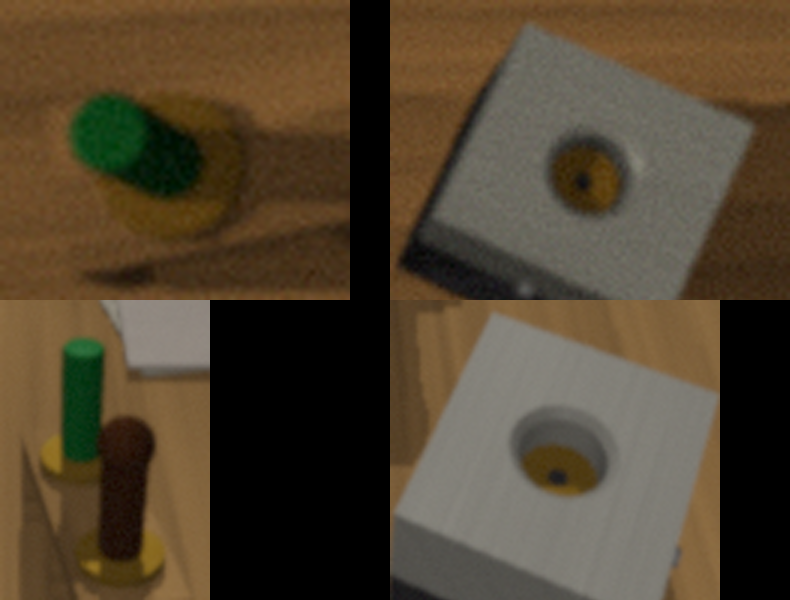

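The crop shows the drift's green handle top at top-view (171.6,206.4) and side-view (287.7,121). The mouth centre is at top-view (410.8,167.8) and side-view (357.7,320), and the bushing with its dark centre mark is visible in the bore.

```bash
cat >> h.py <<'E'
def tri(a,ua,b,ub):
    o1,d1=ray(a,*ua);o2,d2=ray(b,*ub);d1/=np.linalg.norm(d1);d2/=np.linalg.norm(d2)
    s,t=np.linalg.lstsq(np.c_[d1,-d2],o2-o1,rcond=None)[0]; p,q=o1+s*d1,o2+t*d2
    return (p+q)/2,np.linalg.norm(p-q)
def units(pos,ydeg=None):
    """shift in tool units to world TCP pos, turn (units) to point down with tool y at ydeg"""
    s=ctrl.get_state();R0=R.from_rotvec(s['tool_rot']);sh=R0.inv().apply(np.array(pos)-s['position'])/.3
    w=np.zeros(3)
    if ydeg is not None:
        a=np.radians(ydeg);y=np.array([np.cos(a),np.sin(a),0]);z=np.array([0,0,-1.]);x=np.cross(y,z)
        w=(R0.inv()*R.from_matrix(np.c_[x,y,z])).as_rotvec()/np.radians(60)
    return sh.round(4),w.round(3)
E
python3 - <<'E'
from h import *
S=shot('side');T=shot('top')
print('drift tri',tri(S,(287.7,121),T,(171.6,206.4)))
print('top',plane(T,171.6,206.4,.158),'collar',plane(T,184.4,213.6,.078),plane(S,287.7,121,.158))
print('stand tri',tri(S,(357.7,320),T,(410.8,167.8)),plane(T,410.8,167.8,.115),plane(S,357.7,320,.115))
print(units((.42,-.35,.25),-37),units((.56,-.1,.25),10))
E
```

```text
drift tri (array([0.53402277, 0.23364706, 0.1564524 ]), np.float64(0.0014880599019936578))
top [0.53452307 0.23324577 0.158     ] collar [0.53333723 0.23253947 0.078     ] [0.53309169 0.23046239 0.158     ]
stand tri (array([ 0.5987647 , -0.18176669,  0.11480206]), np.float64(0.002174658673427674)) [ 0.59983523 -0.18181139  0.115     ] [ 0.59758721 -0.18204575  0.115     ]
(array([ 1.096 , -0.7101, -0.0922]), array([-0.001, -0.   , -0.663])) (array([ 1.741 , -1.4146, -0.0919]), array([-0.   , -0.   , -1.446]))
```

Emit:
jog_arm:
  moves: [0.12,-0.08,-0.01,0,0,-0.075,1,0.25,-0.16,-0.02,0,0,-0.15,1,0.37,-0.24,-0.03,0,0,-0.225,1,0.5,-0.32,-0.04,0,0,-0.3,1,0.62,-0.4,-0.05,0,0,-0.375,1,0.75,-0.48,-0.06,0,0,-0.45,1,0.87,-0.56,-0.07,0,0,-0.525,1,1.0,-0.64,-0.08,0,0,-0.6,1]
  newtons: 60

```text
time: 1.3
position: [0.3975, -0.3763, 0.2468]
tool_rot: [2.854, 1.311, -0.0]
ft_force: [-0.3, -0.4, -0.1]
grip_width: 1.002
grip_force: 0.0
```

```bash
python3 -c "
from h import *
print(ctrl.get_state()['position'],units((.56,-.1,.25),-10),units((.545,.08,.25),10))"
```

```text
[ 0.39746644 -0.37627201  0.24681882] (array([ 1.0516, -0.1889, -0.0112]), array([ 0.   ,  0.001, -0.511])) (array([ 1.4742, -0.6178, -0.0116]), array([ 0.   ,  0.001, -0.844]))
```

Emit:
jog_arm:
  moves: [0.12,-0.02,0,0,0,-0.07,1,0.25,-0.05,0,0,0,-0.14,1,0.37,-0.07,0,0,0,-0.21,1,0.5,-0.09,0,0,0,-0.28,1,0.62,-0.12,0,0,0,-0.35,1,0.75,-0.14,-0.01,0,0,-0.42,1,0.87,-0.17,-0.01,0,0,-0.49,1,1.0,-0.2,-0.01,0,0,-0.55,1]

```text
time: 2.3
position: [0.5477, -0.1093, 0.2495]
tool_rot: [2.363, 2.069, -0.001]
ft_force: [0.6, 0.2, -0.1]
grip_width: 0.997
grip_force: 0.0
```

```bash
python3 -c "
from h import *
print(ctrl.get_state()['position'],units((.534,.232,.25),10.2))"
```

```text
[ 0.54771577 -0.10925466  0.24952911] (array([ 1.1215, -0.1955, -0.0022]), array([-0.   ,  0.001, -0.296]))
```

Emit:
jog_arm:
  moves: [0.12,-0.02,0,0,0,-0.04,1,0.25,-0.04,0,0,0,-0.08,1,0.38,-0.07,0,0,0,-0.12,1,0.5,-0.09,0,0,0,-0.16,1,0.63,-0.11,0,0,0,-0.2,1,0.76,-0.13,0,0,0,-0.24,1,0.88,-0.15,0,0,0,-0.27,1,1.0,-0.175,0,0,0,-0.296,1]

```text
time: 3.3
position: [0.5346, 0.195, 0.2495]
tool_rot: [2.017, 2.408, -0.002]
ft_force: [0.4, 0.6, -0.6]
grip_width: 0.998
grip_force: 0.0
```

```bash
python3 -c "
from h import *
print(ctrl.get_state()['position'],units((.534,.232,.109),10.2),units((.534,.232,.18),10.2))"
```

```text
[0.53460285 0.19501335 0.24950225] (array([0.1223, 0.0198, 0.4682]), array([-0.   ,  0.001, -0.002])) (array([0.122 , 0.0197, 0.2315]), array([-0.   ,  0.001, -0.002]))
```

Emit:
jog_arm:
  moves: [0.06,0.01,0,0,0,0,1,0.122,0.02,0,0,0,0,1,0.122,0.02,0.08,0,0,0,1,0.122,0.02,0.16,0,0,0,1,0.122,0.02,0.24,0,0,0,1,0.122,0.02,0.24,0,0,0,1,0.122,0.02,0.24,0,0,0,1,0.122,0.02,0.24,0,0,0,1]

```text
time: 4.3
position: [0.5359, 0.231, 0.1788]
tool_rot: [2.019, 2.406, 0.002]
ft_force: [-0.0, -0.7, 0.4]
grip_width: 1.0
grip_force: 0.0
```

```bash
python3 -c "
from h import *
S=shot('side');T=shot('top')
cv2.imwrite('pics/n1.png',np.hstack([cv2.resize(S['pixels'][30:230,200:400,::-1],(400,400)),cv2.resize(T['pixels'][110:310,70:270,::-1],(400,400))]))
print(ctrl.get_state()['position'],units((.534,.232,.109),10.2))"
```

```text
[0.53582197 0.23080683 0.17846536] (array([ 0.005 , -0.0056,  0.2315]), array([ 0.001,  0.   , -0.004]))
```

View pics/n1.png

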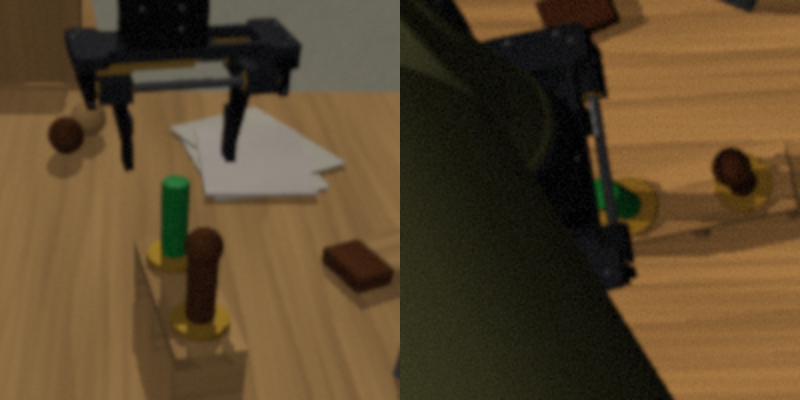

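The handle sits midway between the fingertips: in the side crop the tips are at x≈128 and 230, and the handle is at x≈176. The burnisher is clear. Next I descend and grip.

Emit:
jog_arm:
  moves: [0.005,-0.005,0.06,0,0,0,1,0.005,-0.005,0.12,0,0,0,1,0.005,-0.005,0.18,0,0,0,1,0.005,-0.005,0.225,0,0,0,1,0.005,-0.005,0.225,0,0,0,0.3,0.005,-0.005,0.225,0,0,0,-0.2,0.005,-0.005,0.225,0,0,0,-0.6,0.005,-0.005,0.225,0,0,0,-1]
  newtons: 50

```text
time: 5.4
position: [0.534, 0.2319, 0.1106]
tool_rot: [2.019, 2.406, 0.001]
ft_force: [-0.3, -0.1, -0.0]
grip_width: 0.635
grip_force: 0.0
```

Emit:
jog_arm:
  moves: [0,0,0,0,0,0,-1,0,0,0,0,0,0,-1,0,0,0,0,0,0,-1,0,0,0,0,0,0,-1,0,0,0,0,0,0,-1,0,0,0,0,0,0,-1,0,0,0,0,0,0,-1,0,0,0,0,0,0,-1]

```text
time: 6.4
position: [0.5338, 0.2318, 0.11]
tool_rot: [2.02, 2.406, 0.0]
ft_force: [1.4, 0.6, 0.7]
grip_width: 0.308
grip_force: 50.0
```

Emit:
jog_arm:
  moves: [0,0,-0.04,0,0,0,-1,0,0,-0.12,0,0,0,-1,0,0,-0.22,0,0,0,-1,0,0,-0.34,0,0,0,-1,0,0,-0.46,0,0,0,-1,0,0,-0.58,0,0,0,-1,0,0,-0.66,0,0,0,-1,0,0,-0.66,0,0,0,-1]

```text
time: 7.4
position: [0.5339, 0.2327, 0.31]
tool_rot: [2.018, 2.406, 0.004]
ft_force: [-0.1, 0.0, -2.6]
grip_width: 0.31
grip_force: 50.0
```

```bash
python3 -c "
from h import *
S=shot('side','s2.png')
print(ctrl.get_state()['position'],ctrl.get_state()['grip_width'],units((.599,-.182,.31),-20))"
```

```text
[0.53338913 0.23207201 0.30827841] 0.31470030892079415 (array([-1.3972, -0.0246, -0.0056]), array([ 0. , -0. ,  0.5]))
```

View pics/s2.png

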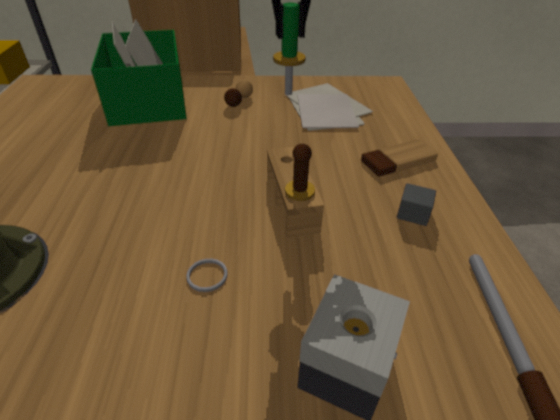

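The drift hangs upright in the fingers, collar at (289,58) and rod tip at (289,95). The burnisher is still in the rack at (300,172).

Emit:
jog_arm:
  moves: [-0.04,0,-0.005,0,0,0.02,-1,-0.12,0,-0.005,0,0,0.05,-1,-0.24,-0.005,-0.005,0,0,0.1,-1,-0.38,-0.01,-0.005,0,0,0.15,-1,-0.52,-0.01,-0.005,0,0,0.2,-1,-0.66,-0.01,-0.005,0,0,0.25,-1,-0.8,-0.015,-0.005,0,0,0.3,-1,-0.92,-0.015,-0.005,0,0,0.34,-1]

```text
time: 8.45
position: [0.5766, -0.0452, 0.3088]
tool_rot: [-2.42, -2.003, 0.003]
ft_force: [-0.7, 0.1, -2.8]
grip_width: 0.316
grip_force: 50.0
```

```bash
python3 -c "
from h import *
print(ctrl.get_state()['position'],units((.599,-.182,.29),-20))"
```

```text
[ 0.57662649 -0.04516506  0.30883994] (array([-0.4341,  0.1585,  0.0632]), array([-0.001,  0.001,  0.154]))
```

Emit:
jog_arm:
  moves: [-0.12,0.04,0,0,0,0.04,-1,-0.24,0.08,0,0,0,0.08,-1,-0.35,0.12,0,0,0,0.12,-1,-0.434,0.158,0.03,0,0,0.15,-1,-0.434,0.158,0.12,0,0,0,-1,-0.434,0.158,0.22,0,0,0.15,-1,-0.434,0.158,0.24,0,0,0.15,-1,-0.434,0.158,0.24,0,0,0.15,-1]

```text
time: 9.45
position: [0.6004, -0.1773, 0.2375]
tool_rot: [-2.561, -1.818, 0.0]
ft_force: [0.3, -0.3, -2.1]
grip_width: 0.321
grip_force: 50.0
```

```bash
python3 -c "
from h import *
S=shot('side');T=shot('top')
s=ctrl.get_state();print(s['position'],s['tool_rot'],s['grip_width'])
print(proj(S,(.599,-.182,.115)))
cv2.imwrite('pics/n3.png',np.hstack([cv2.resize(S['pixels'][200:400,260:460,::-1],(400,400),interpolation=2),cv2.resize(T['pixels'][70:270,310:510,::-1],(400,400),interpolation=2)]))"
```

```text
[ 0.6010646  -0.17734575  0.2389096 ] [2.56130632e+00 1.81641519e+00 2.17038373e-03] 0.3112477975555595
(np.float64(358.8657384461919), np.float64(319.93697261387706))
```

View pics/n3.png

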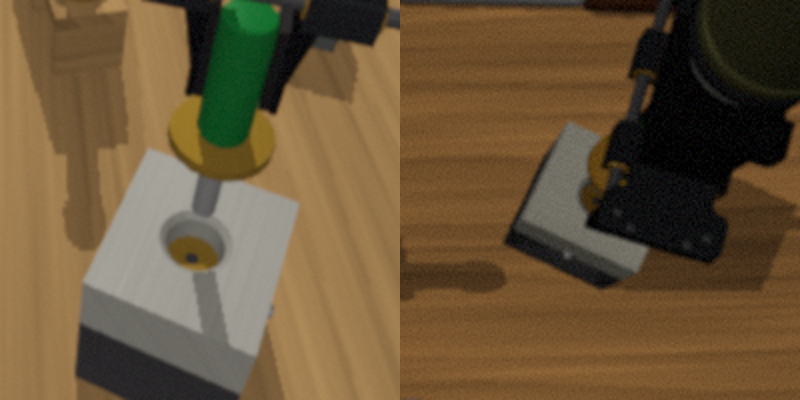

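The rod's tip shows at side crop (205,212), full-image about (362.5,306), just above and behind the bore mouth.

```bash
python3 -c "
from h import *
S=shot('side')
P=ctrl.get_state()['position'];print(P)
for z in(.134,.138,.142):print(z,plane(S,362.5,304.5,z))
print('mouth by side',plane(S,357.7,320,.115))
print('pred tip',proj(S,P-[0,0,.1]),'pred collar top',proj(S,P-[0,0,.032]),'handle top',proj(S,P+[0,0,.048]))
print('handle top img',260+249/2,200+17/2)
print(units((.599,-.182,.215)))"
```

```text
[ 0.60108995 -0.17739146  0.23906971]
0.134 [ 0.60208723 -0.17365246  0.134     ]
0.138 [ 0.60092201 -0.1765134   0.138     ]
0.142 [ 0.59975679 -0.17937434  0.142     ]
mouth by side [ 0.59758721 -0.18204575  0.115     ]
pred tip (np.float64(362.92722920948063), np.float64(304.57101959867435)) pred collar top (np.float64(372.80860046277627), np.float64(265.57146704585244)) handle top (np.float64(387.6048834312188), np.float64(207.1738620553771))
handle top img 384.5 208.5
(array([-0.0168, -0.0017,  0.0802]), array([0., 0., 0.]))
```

The prediction and image agree to within 1 px. I shift by about 5 mm and enter the bore.

Emit:
jog_arm:
  moves: [-0.017,-0.002,0,0,0,0,-1,-0.017,-0.002,0,0,0,0,-1,-0.017,-0.002,0.03,0,0,0,-1,-0.017,-0.002,0.06,0,0,0,-1,-0.017,-0.002,0.09,0,0,0,-1,-0.017,-0.002,0.12,0,0,0,-1,-0.017,-0.002,0.13,0,0,0,-1,-0.017,-0.002,0.13,0,0,0,-1]
  newtons: 60

```text
time: 10.6
position: [0.5978, -0.182, 0.1983]
tool_rot: [-2.564, -1.815, 0.0]
ft_force: [1.1, -0.1, -2.2]
grip_width: 0.309
grip_force: 60.0
```

Emit:
jog_arm:
  moves: [0,0,0.01,0,0,0,-1,0,0,0.02,0,0,0,-1,0,0,0.03,0,0,0,-1,0,0,0.04,0,0,0,-1,0,0,0.05,0,0,0,-1,0,0,0.06,0,0,0,-1,0,0,0.07,0,0,0,-1,0,0,0.08,0,0,0,-1]

```text
time: 11.6
position: [0.5977, -0.1821, 0.1739]
tool_rot: [-2.564, -1.815, 0.001]
ft_force: [-0.4, 0.3, -2.5]
grip_width: 0.31
grip_force: 60.0
```

```bash
python3 -c "
from h import *
S=shot('side')
s=ctrl.get_state();P=s['position'];print(P,s['ft_force'])
print('collar top pred',proj(S,P-[0,0,.032]),'handle top pred',proj(S,P+[0,0,.048]))
cv2.imwrite('pics/n4.png',cv2.resize(S['pixels'][220:420,260:460,::-1],(600,600),interpolation=2))"
```

```text
[ 0.59715159 -0.18199896  0.17310887] [-0.29500584  0.75871171 -2.67891449]
collar top pred (np.float64(360.5753747881315), np.float64(306.9160861017773)) handle top pred (np.float64(372.2649643405334), np.float64(259.8595905220413))
```

View pics/n4.png

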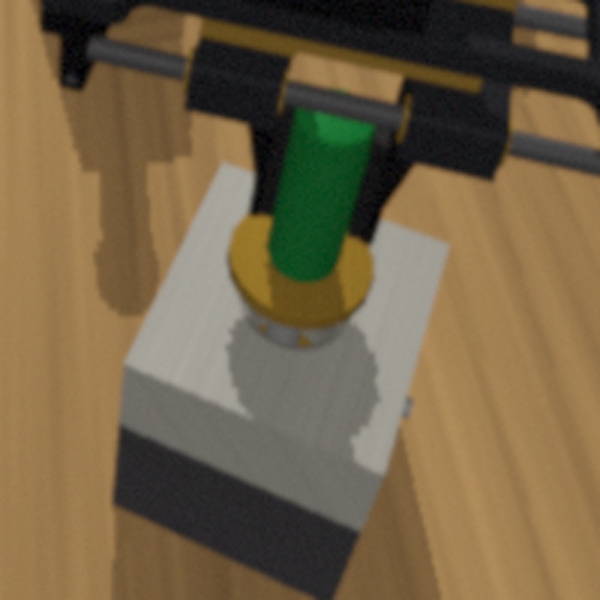

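The collar centre is at crop (303,268), matching the prediction, so the grip has not slipped. The rod is about 41 mm into the bore and the collar is about 19 mm above the stand, so I keep pushing.

Emit:
jog_arm:
  moves: [0,0,0.007,0,0,0,-1,0,0,0.014,0,0,0,-1,0,0,0.021,0,0,0,-1,0,0,0.028,0,0,0,-1,0,0,0.035,0,0,0,-1,0,0,0.042,0,0,0,-1,0,0,0.048,0,0,0,-1,0,0,0.053,0,0,0,-1]

```text
time: 12.65
position: [0.5979, -0.1821, 0.1585]
tool_rot: [2.564, 1.815, -0.0]
ft_force: [0.5, 0.0, -1.4]
grip_width: 0.309
grip_force: 60.0
```

Emit:
jog_arm:
  moves: [0,0,0.002,0,0,0,-1,0,0,0.004,0,0,0,-1,0,0,0.006,0,0,0,-1,0,0,0.008,0,0,0,-1,0,0,0.008,0,0,0,-1,0,0,0.008,0,0,0,-1,0,0,0.008,0,0,0,-1,0,0,0.008,0,0,0,-1]

```text
time: 13.65
position: [0.5979, -0.1821, 0.1563]
tool_rot: [2.564, 1.815, -0.0]
ft_force: [0.0, 0.3, -2.0]
grip_width: 0.314
grip_force: 60.0
```

Emit:
jog_arm:
  moves: [0,0,0.001,0,0,0,-1,0,0,0.002,0,0,0,-1,0,0,0.003,0,0,0,-1,0,0,0.004,0,0,0,-1,0,0,0.005,0,0,0,-1,0,0,0.006,0,0,0,-1,0,0,0.007,0,0,0,-1,0,0,0.007,0,0,0,-1]

```text
time: 14.65
position: [0.598, -0.1821, 0.155]
tool_rot: [2.564, 1.815, -0.0]
ft_force: [-2.3, 1.1, 5.4]
grip_width: 0.308
grip_force: 60.0
```

Emit:
jog_arm:
  moves: [0,0,0.001,0,0,0,-1,0,0,0.002,0,0,0,-1,0,0,0.003,0,0,0,-1,0,0,0.004,0,0,0,-1,0,0,0.005,0,0,0,-1,0,0,0.005,0,0,0,-1,0,0,0.005,0,0,0,-1,0,0,0.005,0,0,0,-1]

```text
time: 15.65
position: [0.598, -0.1821, 0.1549]
tool_rot: [2.563, 1.814, -0.0]
ft_force: [-4.3, 1.1, 11.4]
grip_width: 0.315
grip_force: 60.0
```

```bash
python3 -c "
from h import *
S=shot('side')
cv2.imwrite('pics/n5.png',cv2.resize(S['pixels'][220:420,260:460,::-1],(600,600),interpolation=2))"
```

```text
(no output)
```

View pics/n5.png

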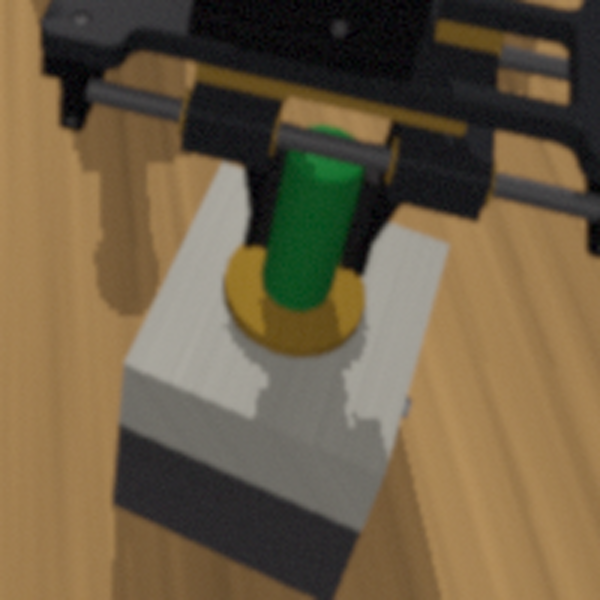

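The collar sits flush on the stand, with its disc centred at crop (295,300). The 11 N reaction shows it is seated, so I relax the push and release.

Emit:
jog_arm:
  moves: [0,0,-0.004,0,0,0,-1,0,0,-0.007,0,0,0,-1,0,0,-0.007,0,0,0,-1,0,0,-0.007,0,0,0,-0.2,0,0,-0.007,0,0,0,0,0,0,-0.007,0,0,0,0.3,0,0,-0.007,0,0,0,0.6,0,0,-0.007,0,0,0,1]

```text
time: 16.7
position: [0.5979, -0.182, 0.1547]
tool_rot: [2.564, 1.815, -0.0]
ft_force: [0.3, -1.0, -0.7]
grip_width: 0.755
grip_force: 0.0
```

Emit:
jog_arm:
  moves: [0,0,0,0,0,0,1,0,0,0,0,0,0,1,0,0,-0.06,0,0,0,1,0,0,-0.14,0,0,0,1,0,0,-0.24,0,0,0,1,0,0,-0.36,0,0,0,1,0,0,-0.48,0,0,0,1,0,0,-0.5,0,0,0,1]

```text
time: 17.7
position: [0.5994, -0.182, 0.3093]
tool_rot: [2.56, 1.812, 0.006]
ft_force: [-0.1, 0.3, 0.4]
grip_width: 0.996
grip_force: 0.0
```

```bash
python3 -c "
from h import *
S=shot('side');T=shot('top')
print(ctrl.get_state()['position'],'pred handle top',proj(S,(.598,-.182,.203)),'collar',proj(S,(.598,-.182,.123)))
cv2.imwrite('pics/n6.png',np.hstack([cv2.resize(S['pixels'][220:420,260:460,::-1],(400,400),interpolation=2),cv2.resize(S['pixels'][:,:,::-1],(400,400),interpolation=2)]))"
```

```text
[ 0.5983466  -0.18202645  0.30614596] pred handle top (np.float64(370.1584216627948), np.float64(271.55745414719485)) collar (np.float64(359.0120260929484), np.float64(316.0601790749719))
```

View pics/n6.png

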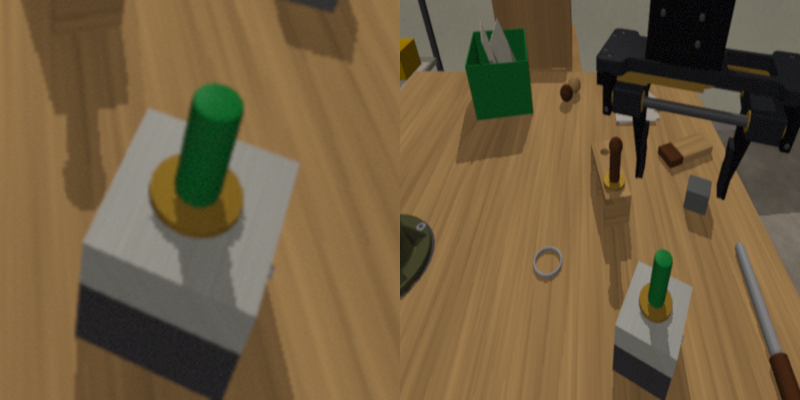

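The drift stands upright with its collar on the stand. Its handle top is at (369.5,271.5) against a predicted (370.2,271.6). The burnisher is still in the rack and the gripper is clear, so I hand in.

```bash
python3 -c "
from bench import ctrl
print(ctrl.close_job())"
```

```text
the job is handed in; nothing more can be done
None
```

I handed the job in at about 18 s: the drift stands fully home in the stand with its collar on the plate and the burnisher is still in the rack, but I inferred the bushing's drop from the rod reaching 60 mm below the mouth (it frees at about 50 mm), because the cameras could not see the tray and I saw no catch resistance in the force readings during the push.

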